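# Build the test-sieve stack on the shaker

## Robot

A 6-joint arm with a two-finger parallel gripper is mounted at the origin on a cart in front of the work surface, level with it; the furniture and walls round the work are solid. World frame = base frame: x ahead of the robot, y to its left, z up, the work surface at z = 0. Lengths are in mm, angles in rad, forces in N, time in s.
With the tool pointing down it reaches from about 200 to 875 mm from the base axis. Payload 3.4 kg.
Tool frame: the origin (TCP) lies between the finger pads; the fingertips stand 25 mm ahead of it and the grasp point (between the pads) lies 6 mm ahead of it; z points along the fingers, y is the line along which they close (so a half turn about z gives the same grasp; the last joint's range is limited). The gripper opens to 94 mm and grips with 3 to 60 N. Pads are 16 mm wide; open, the fingers measure 119 mm over their backs; the gripper's body (75 mm by 177 mm) begins 78 mm behind the grasp point.
Start: joints at [-1.411, 0.276, 1.505, -0, 1.361, -0.121], TCP at [159.345, -552.514, 230.493] pointing down, gripper open.
Joint ranges: [-2.89, 2.89], [-0.75, 2.08], [0.22, 2.7], [-1.18, 4.32], [0.11, 2.71], [-2.7, 2.7]. Speed limits (rad/s): [2.57, 2.57, 3.14, 3.14, 3.14, 3.14].

## Interface

Orientations are given as a unit quaternion [w, x, y, z].
In Python, from bench import robot gives the robot as it stands. Calls block until the motion is done:
- robot.move_to(position, orientation): joint-space move of the TCP to a pose.
- robot.line_to(position, v=150, ori=None): straight line of the TCP; ori=None keeps the orientation; v is the mean speed in mm/s.
- robot.move_j(angles): joint-space move.
- robot.gripper_to(opening): finger opening in mm; the grip force is fixed at half the most; returns when the fingers have stopped.
- robot.hold(seconds).
- robot.solve_ik(position, orientation): joint angles nearest the present ones, or None.
- robot.read_state(): the state.
- robot.get_image(name): name is "scene" or "side" or "wrist"; returns a dict with "img" (384x512x3 uint8, red, green, blue), "fx", "fy", "cx", "cy" (pixels), "k1" (the pictures are not rectified: a ray, as slopes to the right and down, at radius r is drawn at 1 + k1 r^2 times it, then the intrinsics apply), "extrinsics" (4x4, takes a point from world to camera coordinates). Camera axes: x right, y up, looking along -z (the intrinsics and any distortion apply to the point x, -y, -z); pixel columns grow to the right and rows downward; lengths in mm; the calibration is good to about 2 mm. A picture is of the moment at which its call begins. There is no depth.
A pose or a line that the arm cannot do raises robot.MotionError and nothing moves.
- robot.hand_in(): hands the job in; it is judged then, once.
Trained networks look in the newest picture that a camera, given by its name, has taken for a name from the list of things; names that differ only in an ending like _2 or _b are one class to them, and where a whole thing is asked for, a point or a joint stands for the part that bears it (a point fixed in the world has none). Each returns a list of dicts, best first, with "conf" (0 to 1); they miss things now and then, are a little off and sometimes report something else, mostly with a low value. They report only what shows in the picture. A call takes as long as a camera call.
- robot.spot_in(name, camera): "rect" ([centre column, centre row, width, height] in pixels, round what is visible of it).
- robot.tip_of(name, camera): "pixel" ([column, row] in pixels: a listed point, or the origin of a listed thing).
The state is a dict: "time": time; "qpos": joint angles; "joint_vel": joint speeds; "joint_efforts": joint torques, N m; "tcp_pos": TCP position; "orientation": TCP orientation; "force": force on the tool from outside, world axes, zero at the start; "torque": the same for the moment, N m; "width": finger opening in mm; "grasp_force": force on a finger pad.
Only numpy, scipy, OpenCV 4.12 (cv2) and the standard library are available. Lean on these libraries where they do the work, as an engineer would, in place of code of your own. Each camera call takes 0.05 s, during which the arm holds its last target. There are 200 camera calls.

## Task

Build the sieve stack on the sieve shaker so that the sample will meet ever finer mesh on its way down: the fine sieve goes into the receiving pan on the shaker, the medium sieve on it, the coarse sieve on that, and the lid with the black knob on top. Each part must sit fully down in the one below, upright and let go, and the vial, the brass weight and the dropper bottle standing about must not be knocked over or pushed away.

Things in the scene. Friction and masses are not known exactly. Their poses are not given: they have to be found in the camera images.
- shaker: Sieve shaker, fixed to the table: low white round drive, 110 mm across and 29 mm high, with a round open steel receiving pan fixed at its centre (60 mm outer diameter, rim 52 mm above the table, recess 54 mm wide and 12 mm deep). Seated in the pan, the fine sieve has its underside 45 mm above the table. Origin: on the table below the pan's centre, z up.
- sieve_fine: Fine sieve: loose upright round steel frame, 60 mm diameter, 28 mm high in all, 130 g. Shortest, closest mesh. Mesh 12 mm below the rim, recess 54 mm wide. A spigot below, 50 mm wide, 7 mm high, chamfered, enters the recess of the part beneath (2 mm play) till the frame rests on its rim. Origin: centre of underside, z up. Seated on it, the medium sieve has its underside 21 mm above this one's.
- sieve_medium: Medium sieve: loose upright round steel frame, 60 mm diameter, 38 mm high in all, 130 g. Middle height, 5 mm mesh. Mesh 12 mm below the rim, recess 54 mm wide. A spigot below, 50 mm wide, 7 mm high, chamfered, enters the recess of the part beneath (2 mm play) till the frame rests on its rim. Origin: centre of underside, z up. Seated on it, the coarse sieve has its underside 31 mm above this one's.
- sieve_coarse: Coarse sieve: loose upright round steel frame, 60 mm diameter, 48 mm high in all, 130 g. Tallest, widest mesh (11 mm). Mesh 12 mm below the rim, recess 54 mm wide. A spigot below, 50 mm wide, 7 mm high, chamfered, enters the recess of the part beneath (2 mm play) till the frame rests on its rim. Origin: centre of underside, z up. Seated on it, the lid has its underside 41 mm above this one's.
- sieve_lid: Lid: loose steel disc, 60 mm diameter, 6 mm thick, 90 g, with a black round knob in the middle to grip it by: 22 mm across (18 at the neck), from 13 to 33 mm above the underside. Under the disc a spigot 50 mm wide, 7 mm high, on which it stands and which enters the coarse sieve's recess. Origin: centre of underside (foot of spigot), z up.
- vial: Bystander: a small corked glass vial with yellow contents, 21 mm across and 60 mm high, loose and upright. Origin: centre of its underside.
- brass_weight: Bystander: a brass check weight with a knob, 22 mm across and 38 mm high, loose and upright. Origin: centre of its underside.
- dropper: Bystander: an amber dropper bottle with a black rubber bulb, 34 mm across and 102 mm high, loose and upright. Origin: centre of its underside.

How it is judged:
By the outcome, as a careful person would: the job done as asked, in the order asked, and still so for the second after the job is handed in, with the robot touching nothing.
It also fails if it takes over 99 s, if anything falls off the work surface, if the arm or the gripper's body presses on something with over 40 N, if the wrist force passes 120 N, or if a joint passes its speed limit or range.

## Working session

There is one attempt and no reset: what is moved stays moved. The work goes in short steps, each a Python script; the robot and the scene stay as the last script left them, time stands still between calls to the robot, and variables do not carry over. Pictures are saved under pics/ and viewed, at most 14 in all, crops included, and the job is handed in when it is done.

```bash
mkdir -p pics
cat > h.py <<'E'
import numpy as np, cv2
from bench import robot
NAMES=["shaker","sieve_fine","sieve_medium","sieve_coarse","sieve_lid","vial","brass_weight","dropper"]
def ray(im,px):
    E=np.array(im["extrinsics"]);d=np.array([(px[0]-im["cx"])/im["fx"],(px[1]-im["cy"])/im["fy"]])
    s=d.copy()
    for _ in range(20): s=d/(1+im["k1"]*(s@s))
    R=E[:3,:3];o=-R.T@E[:3,3];v=R.T@np.array([s[0],-s[1],-1]);return o,v/np.linalg.norm(v)
def at_z(im,px,z):
    o,v=ray(im,px);return o+v*(z-o[2])/v[2]
def tri(rays):
    A=np.zeros((3,3));b=np.zeros(3)
    for o,v in rays:
        P=np.eye(3)-np.outer(v,v);A+=P;b+=P@o
    return np.linalg.solve(A,b)
def proj(im,p):
    c=np.array(im["extrinsics"])@np.append(p,1);s=np.array([c[0],-c[1]])/-c[2]
    s=s*(1+im["k1"]*(s@s));return np.array([s[0]*im["fx"]+im["cx"],s[1]*im["fy"]+im["cy"]])
def save(im,n): cv2.imwrite(f"pics/{n}.png",im["img"][:,:,::-1])
E
python3 - <<'E'
from h import *
ims={}
for c in ("scene","side","wrist"):
    im=robot.get_image(c);save(im,c+"0");E=np.array(im["extrinsics"]);print(c,(-E[:3,:3].T@E[:3,3]).round())
    for n in NAMES:
        for r in robot.tip_of(n,c)[:2]:
            print(c,n,np.round(r["pixel"]),round(r["conf"],2),at_z(im,r["pixel"],0).round(1))
print(robot.read_state())
E
```

```text
scene [ 32. 494. 520.]
scene shaker [142. 230.] 0.76 [646.5 242.9   0. ]
scene sieve_fine [220. 189.] 0.76 [647.2  15.7   0. ]
scene sieve_medium [145. 292.] 0.93 [489.5 328.9   0. ]
scene sieve_coarse [290. 221.] 0.89 [429.7  -8.2   0. ]
scene sieve_lid [224. 191.] 0.64 [631.9  15.7   0. ]
scene sieve_lid [329. 181.] 0.52 [ 463.8 -208.9    0. ]
scene vial [219. 222.] 0.47 [546.8 106.3   0. ]
scene brass_weight [283. 182.] 0.61 [ 549.5 -118.7    0. ]
scene dropper [330. 155.] 0.89 [ 546.1 -330.7    0. ]
side [477. 765. 467.]
side sieve_fine [217. 212.] 0.68 [628.   12.7   0. ]
side sieve_fine [290. 209.] 0.3 [441.6  -7.7   0. ]
side sieve_medium [266. 307.] 0.71 [492.8 326.3  -0. ]
side sieve_medium [187. 272.] 0.36 [653.7 243.2   0. ]
side sieve_coarse [290. 210.] 0.91 [440.3  -2.8   0. ]
side sieve_lid [279. 171.] 0.56 [ 467.4 -238.2   -0. ]
side vial [250. 232.] 0.57 [535.7  99.3   0. ]
side vial [215. 216.] 0.49 [628.6  31.4   0. ]
side brass_weight [249. 191.] 0.66 [ 554.6 -100.9    0. ]
side dropper [258. 158.] 0.69 [ 541.1 -348.2   -0. ]
wrist [ 240. -528.  385.]
{'time': 1.35, 'qpos': array([-1.41098944e+00,  2.75903506e-01,  1.50488575e+00, -3.82782321e-06,
        1.36069398e+00, -1.21048707e-01]), 'joint_vel': array([ 0.00014781, -0.00032637, -0.00046981, -0.00058913,  0.00253999,
       -0.00012535]), 'joint_efforts': array([-1.44592403e-03, -4.04476690e+01, -2.37498844e+01,  7.01569486e-02,
        2.49131676e-02,  1.67152297e-06]), 'tcp_pos': array([ 159.35064422, -552.52259464,  230.4967006 ]), 'orientation': array([ 5.47332536e-05,  9.90156152e-01,  1.39967109e-01, -8.11383804e-07]), 'force': array([ 0.42526795,  0.55014023, -1.0960477 ]), 'torque': array([ 0.02711955, -0.04296477, -0.0278906 ]), 'grasp_force': 0.0, 'width': 94.16097616221016}
```

View pics/scene0.png

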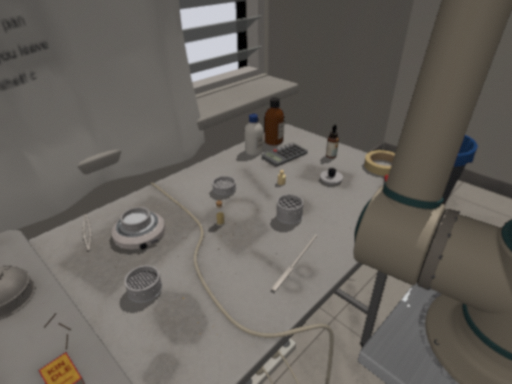

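View pics/side0.png

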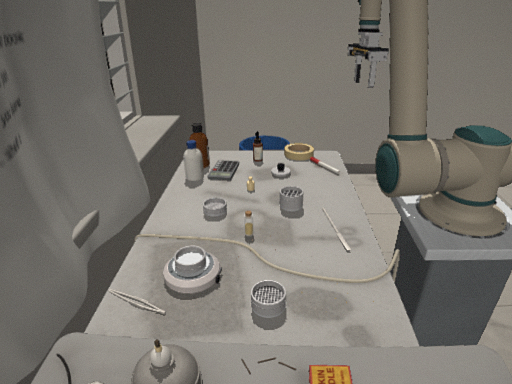

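The scene shows the shaker at about (138,228), sieves at (224,187), (290,208) and (143,283), the lid at (331,176), the vial at (220,214), the weight at (281,178) and the dropper at (332,143). The next step is wrist views from above to tell the medium sieve from the coarse one.

```bash
cat >> h.py <<'E'
Q=[0,np.cos(np.pi/4),np.sin(np.pi/4),0]   # tool down, tool x = +y, closes along x
E
python3 - <<'E'
from h import *
print(robot.read_state()["time"])
for n,p in dict(lid=(465,-225),coarse=(437,-5),fine=(635,14),shaker=(650,243),medium=(491,327)).items():
    robot.move_to([p[0],p[1]-85,230],Q)
    robot.hold(.2)
    im=robot.get_image("wrist");save(im,"w_"+n);E=np.array(im["extrinsics"])
    print(n,robot.read_state()["time"],(-E[:3,:3].T@E[:3,3]).round(1),(E[:3,:3].T@[0,0,-1]).round(3), im["fx"])
    np.savez("pics/w_"+n,**im)
    for m in NAMES:
        for r in robot.tip_of(m,"wrist")[:2]:
            if r["conf"]>.3: print("  ",m,np.round(r["pixel"]),round(r["conf"],2),at_z(im,r["pixel"],0).round(1))
a=[cv2.resize(cv2.imread(f"pics/w_{n}.png"),(266,200)) for n in ("lid","coarse","fine","shaker","medium")]
a.append(a[0]*0); cv2.imwrite("pics/mont.png",np.vstack([np.hstack(a[:3]),np.hstack(a[3:])]))
E
```

```text
1.35
lid 3.05 [ 465.1 -226.2  384.2] [-0.    -0.285 -0.958] 277.3110169395221
   sieve_lid [251.  95.] 0.69 [ 465.9 -212.4    0. ]
   brass_weight [324.   7.] 0.57 [ 555.4 -111.2    0. ]
   dropper [304. 179.] 0.69 [ 542.3 -327.2    0. ]
coarse 4.5917 [438.2  -6.5 384.1] [-0.    -0.285 -0.958] 277.3110169395221
   sieve_fine [398.  89.] 0.95 [631.5  14.4   0. ]
   sieve_coarse [251. 113.] 0.7 [439.6 -15.5   0. ]
   sieve_lid [268. 248.] 0.58 [ 464.5 -216.3    0. ]
   vial [335.   8.] 0.7 [540.9 107.1   0. ]
   brass_weight [254. 114.] 0.4 [442.9 -16.6   0. ]
fine 6.0583 [634.2  13.5 385.2] [ 0.    -0.285 -0.958] 277.3110169395221
   sieve_fine [251. 108.] 0.78 [635.9  10.3   0. ]
   sieve_coarse [107. 126.] 0.87 [439.9 -12.5   0. ]
   sieve_lid [144. 258.] 0.81 [ 467.8 -214.8    0. ]
   vial [177.  27.] 0.93 [544.  107.5   0. ]
   brass_weight [194. 195.] 0.52 [ 551.9 -111.7    0. ]
shaker 7.625 [650.9 241.  384.3] [-0.    -0.286 -0.958] 277.3110169395221
   shaker [240.  96.] 0.55 [637.4 253.9   0. ]
   sieve_fine [240. 258.] 0.79 [634.6  12.    0. ]
   sieve_medium [123.  30.] 0.59 [493.4 331.9   0. ]
   sieve_coarse [116. 272.] 0.74 [437. -12.   0.]
   sieve_coarse [189. 324.] 0.73 [ 545.9 -112.7   -0. ]
   sieve_lid [148. 371.] 0.74 [ 465.7 -216.4    0. ]
   vial [175. 199.] 0.66 [539.9 110.9   0. ]
   brass_weight [193. 324.] 0.69 [ 552.  -112.9    0. ]
medium 9.025 [493.2 326.2 384. ] [ 0.    -0.285 -0.958] 277.3110169395221
   shaker [354. 161.] 0.84 [639.4 251.9   0. ]
   sieve_fine [337. 306.] 0.45 [635.9   9.1   0. ]
   sieve_fine [284. 254.] 0.36 [544.9 105.8   0. ]
   sieve_coarse [219. 317.] 0.82 [440.6 -14.1   0. ]
   sieve_coarse [250. 104.] 0.42 [492.5 328.8   0. ]
   sieve_lid [278. 252.] 0.47 [535.8 109.2   0. ]
   vial [282. 252.] 0.8 [541.8 108.6   0. ]
   brass_weight [286. 361.] 0.48 [ 555.3 -107.8    0. ]
```

View pics/mont.png

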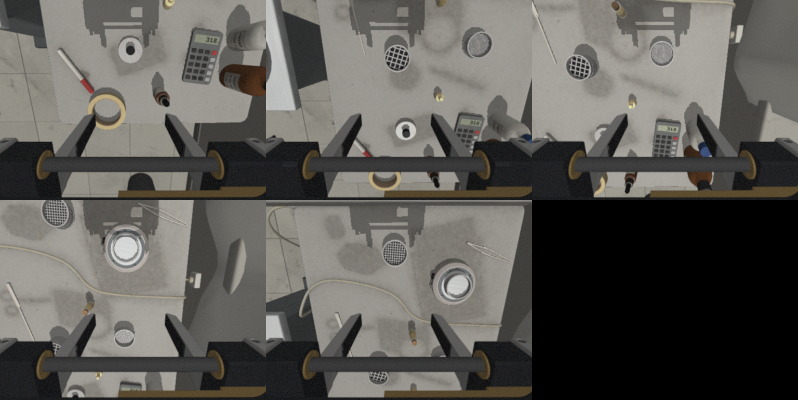

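The wrist views confirm the order: wide mesh near (439,-13), middle mesh near (492,330), fine near (635,12). To get exact centres I'll rectify each image to its rim plane and fit circles.

```bash
cat >> h.py <<'E'
def patch(im,c,z,h=60,s=4):
    """top view at height z round c: column -> x, row -> y, s px per mm"""
    g=np.arange(-h,h,1/s);X,Y=np.meshgrid(c[0]+g,c[1]+g)
    P=np.stack([X,Y,0*X+z,0*X+1],-1)@np.array(im["extrinsics"]).T
    u,v=P[...,0]/-P[...,2],-P[...,1]/-P[...,2];k=1+im["k1"]*(u*u+v*v)
    return cv2.remap(im["img"],(u*k*im["fx"]+im["cx"]).astype(np.float32),(v*k*im["fy"]+im["cy"]).astype(np.float32),cv2.INTER_CUBIC)
def rim(im,c,z,r=30,h=60,s=4):
    """centre maximising the radial gradient along the circle of radius r, searched within 14 mm"""
    g=cv2.GaussianBlur(cv2.cvtColor(patch(im,c,z,h,s),cv2.COLOR_RGB2GRAY).astype(np.float32),(0,0),1.2*s/2)
    t=np.linspace(0,2*np.pi,180,endpoint=False);d=np.stack([np.cos(t),np.sin(t)])
    best=(-1,)
    for rr in (r-1,r-.5,r,r+.5,r+1):
        D=np.arange(-14,14.1,.25)
        X,Y=np.meshgrid(D,D)
        f=lambda q:cv2.remap(g,((X[...,None]+q*d[0]+h)*s).astype(np.float32).reshape(len(D),-1),((Y[...,None]+q*d[1]+h)*s).astype(np.float32).reshape(len(D),-1),cv2.INTER_LINEAR).reshape(*X.shape,-1)
        S=np.minimum(np.abs(f(rr-.75)-f(rr+.75)),25).mean(-1);i=np.unravel_index(S.argmax(),S.shape)
        if S[i]>best[0]: best=(S[i],c[0]+X[i],c[1]+Y[i],rr)
    return best
def draw(im,c,z,b,h=60,s=4):
    p=np.ascontiguousarray(patch(im,c,z,h,s)[:,:,::-1]);o=(int((b[1]-c[0]+h)*s),int((b[2]-c[1]+h)*s))
    cv2.circle(p,o,int(b[3]*s),(0,0,255),1);cv2.circle(p,o,2,(0,0,255),-1);return cv2.resize(p,(266,266))
E
python3 - <<'E'
from h import *
G=dict(lid=(466,-214,13),coarse=(439,-13,48),fine=(635,12,28),shaker=(640,251,52),medium=(492,330,38))
out=[]
for n,(x,y,z) in G.items():
    bs=[]
    for w in G:
        im=dict(np.load(f"pics/w_{w}.npz"));p=proj(im,(x,y,z))
        if not(30<p[0]<480 and 10<p[1]<270):continue
        b=rim(im,(x,y),z);print(n,"from",w,np.round(b,2))
        if w==n: out.append(draw(im,(x,y),z,b))
out.append(out[0]*0);cv2.imwrite("pics/rims.png",np.vstack([np.hstack(out[:3]),np.hstack(out[3:])]))
E
```

```text
lid from lid [  24.75  465.75 -215.5    29.5 ]
lid from coarse [  25.    465.25 -216.     29.  ]
lid from fine [  10.9  465.5 -215.    29.5]
coarse from coarse [ 19.97 440.5  -14.5   29.5 ]
coarse from fine [ 22.19 442.75 -13.5   29.  ]
fine from coarse [ 22.61 631.5   15.5   29.  ]
fine from fine [ 20.24 633.5   17.25  29.  ]
fine from shaker [ 21.42 634.    18.    29.  ]
shaker from shaker [ 22.28 641.25 257.75  29.5 ]
shaker from medium [ 22.09 639.5  255.25  29.  ]
medium from shaker [ 18.9  492.25 329.25  29.  ]
medium from medium [ 20.46 489.   331.    29.  ]
```

View pics/rims.png

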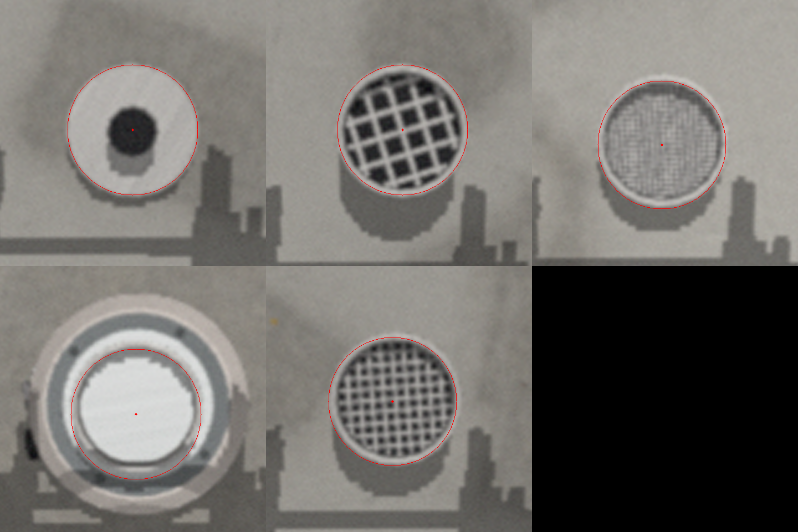

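The fits for the fine sieve and the pan caught the wrong edges. I'll use a signed edge (bright ring inside) and take a closer look at the pan.

```bash
sed -i 's/np.minimum(np.abs(f(rr-.75)-f(rr+.75)),25)/np.clip(f(rr-.75)-f(rr+.75),-5,25)/; s/for rr in (r-1,r-.5,r,r+.5,r+1)/for rr in (r-.5,r,r+.5)/' h.py
python3 - <<'E'
from h import *
G=dict(lid=(466,-214,13),coarse=(439,-13,48),fine=(635,12,28),medium=(492,330,38))
for n,(x,y,z) in G.items():
    for w in list(G)+["shaker"]:
        im=dict(np.load(f"pics/w_{w}.npz"));p=proj(im,(x,y,z))
        if 30<p[0]<480 and 10<p[1]<270: print(n,"from",w,np.round(rim(im,(x,y),z),2))
out=[]
for k,y in enumerate((250,200)):
    robot.move_to([640,y,150],Q);robot.hold(.3);im=robot.get_image("wrist");np.savez(f"pics/s{k}",**im)
    b=(0,640,251,30)
    p=np.ascontiguousarray(patch(im,(640,251),52,50,4)[:,:,::-1]);out.append(p)
print(robot.read_state()["time"])
cv2.imwrite("pics/pan.png",np.hstack(out))
E
```

```text
lid from lid [  24.75  465.75 -215.5    29.5 ]
lid from coarse [  25.   465.5 -216.    29.5]
lid from fine [   9.33  465.25 -215.     29.5 ]
coarse from coarse [ 19.97 440.5  -14.5   29.5 ]
coarse from fine [ 15.89 440.5  -13.75  30.  ]
fine from coarse [ 14.94 634.5   15.25  29.5 ]
fine from fine [ 16.6 634.   15.   29.5]
fine from shaker [ 17.28 633.75  15.    29.5 ]
medium from medium [ 18.54 490.25 329.5   29.5 ]
medium from shaker [ 17.6 490.  330.   29.5]
11.1583
```

View pics/pan.png

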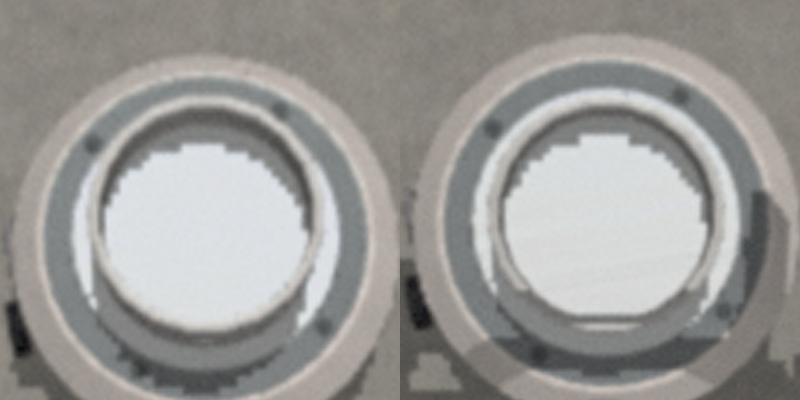

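The pan rim shows clearly, with its centre near (641.8, 255). Next I'll squeeze the fine sieve along both axes so its true position is known, then re-image it to calibrate the camera bias.

```bash
cat >> h.py <<'E'
Q0=[0,1,0,0]
def T(): return round(robot.read_state()["time"],1)
E
python3 - <<'E'
from h import *
x,y=634,15.1; zt=28+6
robot.move_to([x,y,110],Q);robot.line_to([x,y,zt]);robot.gripper_to(50);s=robot.read_state();print(s["width"],s["grasp_force"],T())
robot.gripper_to(94);robot.line_to([x,y,80],200)
robot.move_to([x,y,80],Q0);robot.line_to([x,y,zt]);robot.gripper_to(50);s=robot.read_state();print(s["width"],s["grasp_force"],s["tcp_pos"],T())
robot.gripper_to(94);robot.line_to([x,y,100],200)
out=[]
for k,dy in enumerate((-5,-55)):
    robot.move_to([x,y+dy,126],Q);robot.hold(.3);im=robot.get_image("wrist");print(robot.read_state()["tcp_pos"].round(1))
    b=rim(im,(x,y),28);print("fine",np.round(b,2));out.append(draw(im,(x,y),28,b))
    im=dict(np.load(f"pics/s{k}.npz"));b=rim(im,(641,255),52);print("pan",np.round(b,2));out.append(draw(im,(641,255),52,b))
cv2.imwrite("pics/fit.png",np.vstack([np.hstack(out[:2]),np.hstack(out[2:])]));print(T())
E
```

```text
59.72658211629299 30.000731223262846 13.2
59.072276292437024 30.00063902931288 [634.23272396  14.89584305  34.46608138] 16.8
[634.   10.1 126. ]
fine [ 20.69 634.5   15.85  29.5 ]
pan [ 17.99 641.75 253.25  29.5 ]
[633.9 -39.1 126. ]
fine [ 15.83 634.5   16.1   29.5 ]
pan [ 15.84 636.25 255.25  29.5 ]
20.5
```

View pics/fit.png

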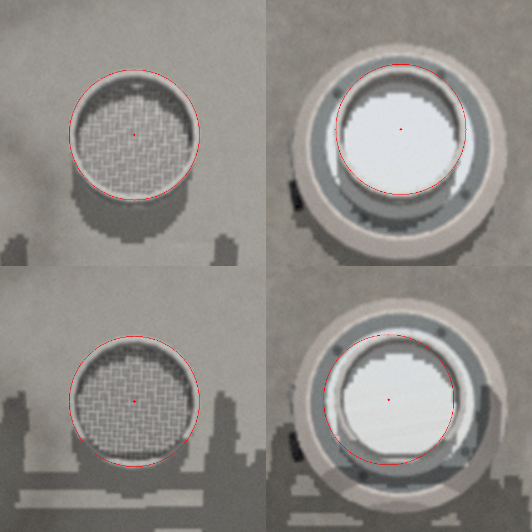

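Camera bias is about (+0.4, +0.8). The ring in the pan picture is centred about 1.8 mm lower in y than the fitted circle, so the true pan centre is about (641.4, 254.2). Now I'll place the fine sieve with a force-guarded descent.

```bash
cat >> h.py <<'E'
def pick(x,y,zt,zup=230):
    robot.gripper_to(94);robot.move_to([x,y,zt+70],Q);robot.line_to([x,y,zt]);robot.gripper_to(12)
    s=robot.read_state();print("grip",s["width"],s["grasp_force"]);robot.line_to([x,y,zup],250)
def lower(x,y,z0,z1,fmax=8):
    """guarded descent z0 -> z1; returns z reached"""
    robot.line_to([x,y,z0],150);robot.hold(.2);f0=robot.read_state()["force"].copy();z=z0
    while z>z1:
        z=max(z-1.5,z1);robot.line_to([x,y,z],25);f=robot.read_state()["force"]-f0
        if abs(f[2])>fmax or np.hypot(*f[:2])>fmax: break
    s=robot.read_state();print("z",z,s["tcp_pos"].round(2),"df",(s["force"]-f0).round(1),"t",T());return z
E
python3 - <<'E'
from h import *
X,Y=641.4,254.2
pick(634,15,34,150)
robot.move_to([X,Y,150],Q)
lower(X,Y,90,79.3)
E
```

```text
grip 59.782633920496096 30.00058185774833
z 79.3 [641.37 254.19  79.45] df [ 0.2 -0.4  0.4] t 26.6
```

```bash
cat >> h.py <<'E'
def look(c,zr):
    robot.move_to([c[0],c[1]-5,zr+98],Q);robot.hold(.3);im=robot.get_image("wrist");b=rim(im,c,zr)
    print("rim",np.round(b,2),"t",T());return im,b
E
python3 - <<'E'
from h import *
X,Y=641.4,254.2
robot.gripper_to(94);robot.line_to([X,Y,150],250)
im,b=look((X,Y),45+28);a=draw(im,(X,Y),73,b)
im,b2=look((490,329.6),38);c=draw(im,(490,329.6),38,b2)
cv2.imwrite("pics/p1.png",np.hstack([a,c]))
E
```

```text
rim [ 18.55 641.4  267.2   30.  ] t 28.3
rim [ 23.37 490.25 329.6   29.5 ] t 29.4
```

View pics/p1.png

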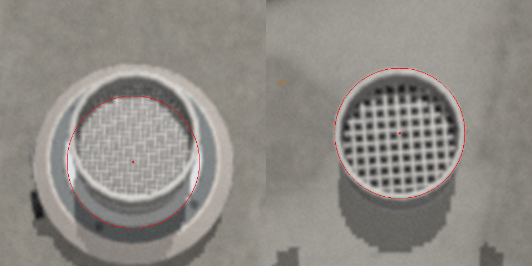

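```bash
sed -i 's/def rim(im,c,z,r=30,h=60,s=4)/def rim(im,c,z,r=30,h=60,s=4,w=14)/; s/np.arange(-14,14.1,.25)/np.arange(-w,w+.1,.25)/' h.py
python3 - <<'E'
from h import *
out=[]
for k,dy in enumerate((-5,-40)):
    robot.move_to([641.4,254.2+dy,171],Q);robot.hold(.3);im=robot.get_image("wrist");np.savez(f"pics/f{k}",**im)
    for w in (3,5): 
        b=rim(im,(641.4,255),73,w=w);print(np.round(b,2))
    out.append(cv2.resize(draw(im,(641.4,255),73,b),(400,400)))
cv2.imwrite("pics/p2.png",np.hstack(out));print(T())
E
```

```text
[ 17.5  641.9  254.75  29.5 ]
[ 17.5  641.9  254.75  29.5 ]
[ 20.38 642.15 255.25  30.  ]
[ 20.38 642.15 255.25  30.  ]
31.1
```

View pics/p2.png

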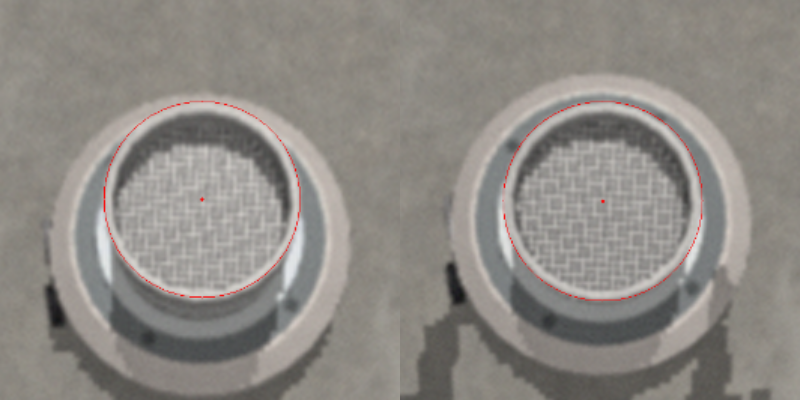

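Fine sieve is seated upright, rim centred in the pan. Next: medium, then coarse.

Run:
```python
from h import *
X,Y=641.5,254.3
pick(489.8,328.8,38,160)
robot.move_to([X,Y,160],Q)
z=lower(X,Y,115,104.3)
if z<104.4:
    robot.gripper_to(94);robot.line_to([X,Y,190],250)
    im,b=look((440.5,-14.2),48)
    if abs(b[1]-440.5)<3 and abs(b[2]+14.2)<3:
        pick(b[1]-.4,b[2]-.8,44,200)
        robot.move_to([X,Y,200],Q)
        im=robot.get_image("wrist");save(im,"carry")
        z=lower(X,Y,152,141.3)
        im=robot.get_image("side");save(im,"side1")
        cv2.imwrite("pics/c1.png",cv2.resize(im["img"][150:310,120:320,::-1],(600,480)))
```

```text
grip 59.58501798334166 30.00063850893639
z 104.3 [641.43 254.29 104.4 ] df [0.4 1.  1.4] t 37.4
rim [ 23.66 440.5  -14.45  29.5 ] t 40.2
grip 59.72691245769034 30.000817710533738
z 141.3 [641.48 254.3  141.38] df [0.3 0.4 1.5] t 46.7
```

Run:
```python
from h import *
X,Y=641.5,254.3
robot.gripper_to(94);robot.line_to([X,Y,235],250)
im=robot.get_image("side");a=cv2.resize(im["img"][190:310,130:280,::-1],(400,320))
im,b=look((465.5,-215.5),13)
cv2.imwrite("pics/c2.png",np.hstack([a,cv2.resize(draw(im,(465.5,-215.5),13,b),(320,320))]))
```

```text
rim [  25.    465.25 -216.25   29.5 ] t 50.3
```

View pics/c2.png

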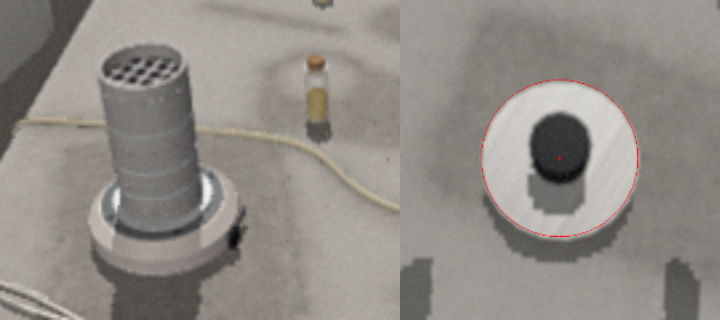

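The stack of three stands straight and fully seated, and the vial is undisturbed. The lid's circle fit is good. Now the lid.

Run:
```python
from h import *
X,Y=641.5,254.3
pick(464.9,-217,41,240)
robot.move_to([X,Y,240],Q)
z=lower(X,Y,190,179.3)
if z<179.4:
    robot.gripper_to(94);robot.line_to([X,Y,270],250);robot.move_to([450,60,300],Q)
    s=robot.get_image("side");q=robot.get_image("scene");print(T())
    cv2.imwrite("pics/end.png",np.hstack([cv2.resize(s["img"][150:310,120:320,::-1],(400,320)),cv2.resize(q["img"][110:300,90:350,::-1],(400,292))[:292].copy() if 0 else cv2.resize(q["img"][110:300,90:350,::-1],(400,320))]))
    for n in ("sieve_lid","vial","brass_weight","dropper"):
        for r in robot.tip_of(n,"side")[:1]:print(n,at_z(s,r["pixel"],179-41 if n=="sieve_lid" else 0).round(1),round(r["conf"],2))
```

```text
grip 20.832003070869906 29.999917288077995
z 179.3 [641.52 254.28 179.3 ] df [ 0.  -0.6  0.9] t 58.0
60.9
sieve_lid [645.8 250.  138. ] 0.61
vial [539.9 112.6   0. ] 0.49
brass_weight [685.6 122.2   0. ] 0.66
dropper [ 546.  -335.8    0. ] 0.47
```

View pics/end.png

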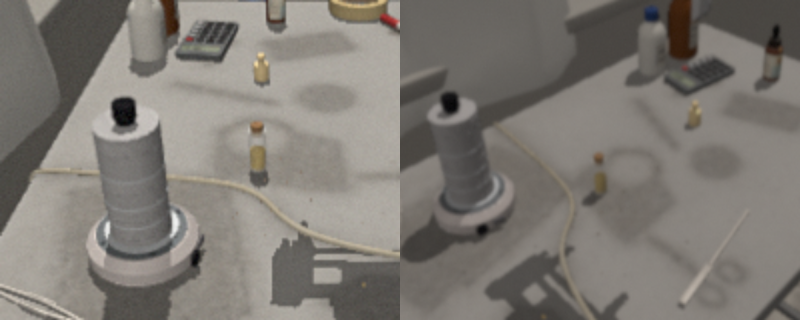

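The lid lies flat on a straight stack, and the vial, weight and dropper stand where they were. The reported brass_weight position is a false detection on the stack.

```bash
python3 -c "
from bench import robot
robot.hold(.5);print(robot.hand_in())"
```

```text
the job is handed in; nothing more can be done
None
```

I built the sieve stack and handed it in at about 61 s: fine, medium and coarse sieves and then the lid, each fully down on the shaker and let go, with the vial, brass weight and dropper still standing in place.

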